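Fit the temperature probe to the food warmer

TASK

Fit the temperature probe to the food warmer: take it out of its stand and lower it gently into the slanted brass thermometer pocket on the warmer's front deck until its tip rests on the bottom. Then, with the probe on the bottom, slide the orange stop collar down the stem until it sits on the pocket's lip, and let go, leaving the things around undisturbed.

Things in the scene. Friction and masses are not known exactly. Their poses are not given: they have to be found in the camera images.
- probe_handle (a point): Centre of the probe's blue ribbed handle (20 mm diameter, 40 mm long), on the axis, 160 mm from the tip. z runs along the probe from tip to handle. The loose probe (about 100 g) is straight: a steel stem 8 mm in diameter and 140 mm long, then the handle. It starts upright in the stand's hole, its tip 10 mm above the table; lift it 50 mm to clear the hole.
- probe_tip (a point): Tip of the probe's stem, on its axis; same axes as the handle point.
- collar_center (a point): Centre of the orange knurled stop collar, 34 mm in diameter and 12 mm high, that slides on the probe's stem; z along the probe towards the handle. It stays where it is left; sliding it along the stem takes about 2.5 N.
- collar_under (a point): Centre of the collar's underside (the face towards the tip), on the probe's axis, 6 mm below the collar's centre.
- probe_collar (a joint): How far the collar has been slid from the handle towards the tip (m): 0 is with its top face 2 mm below the handle, at most 0.10.
- pocket: Brass thermometer pocket: fixed blind tube, 26 mm outside, bore 11 mm, mouth countersunk to 20 mm, rising from the warmer's flat front deck (140 mm above the table) and leaning 35 degrees from vertical towards the robot's side. Origin: centre of its mouth, level with the flat lip, 40 mm along the axis above the deck. z points out along the axis (the probe goes in along -z); y is horizontal.
- pocket_floor: Bottom of the pocket. Origin: centre of the flat floor on which the probe's tip comes to rest; z along the pocket's axis towards the mouth. The floor is rigid and lies 92 to 106 mm below the mouth along the axis, differently in each episode. The bore is smooth, but a probe let go of part-way down binds and stays there.
- warmer: Food warmer: fixed stainless box 330 mm deep (x), 360 mm wide (y), 140 mm high. Rear half: lidded pan, black lid handle up to 184 mm above the table. Front half: flat control deck with the pocket on the +y side and an 18 mm high thermostat knob on the -y side. Origin: centre of its underside; front towards -x.
- stand: Grey probe stand, a fixed block 84 x 84 x 60 mm with a blind hole 12 mm in diameter and 50 mm deep in the middle of its top, in which the probe stands. Origin: centre of its underside. It may be on either side of the warmer.
- squeeze_bottle_mid (a point): Bystander: yellow squeeze bottle with red cap, 62 mm in diameter, 190 mm tall, loose; this point is half-way up on its axis, z along it. It stands on the other side of the warmer from the stand.
- bowl_mid (a point): Bystander: small steel bowl, 130 mm across, 55 mm high, loose; this point is at its centre.
- spice_jar_mid (a point): Bystander: amber jar with black lid, 70 mm in diameter, 110 mm tall, loose; this point is half-way up.
- spatula_grip (a point): Bystander: spatula 280 mm long lying on the table in front of the warmer, black handle; this point is on its handle.
Things that resemble listed ones, but are neither listed nor needed, are in the scene too. There is more than one size of the part that bears probe_handle; the job needs the largest.

How it is judged (in metres and radians):
On the way, in this order (a step that is already met when the one before it is completed fails the run):
1. the probe is in the pocket with its tip on the bottom (z of probe_tip in the frame of pocket_floor below 0.003 m and distance between probe_tip and pocket_floor below 0.006 m), for 0.3 s.
2. the collar has been slid down onto the pocket's lip, the probe still on the bottom (all of step 1 and z of collar_under in the frame of pocket below 0.003 m), for 0.2 s.
At the end, for the whole second after the job is handed in: The probe stands in the pocket, along its axis (within 4.5 degrees), its tip on the pocket's floor (within 3 mm along the axis and 6 mm in all), and the collar's underside lies on the pocket's lip (within 3 mm along the axis and 6 mm in all); everything is let go (all of step 2 and angle between the z axis of probe_tip and the z axis of pocket, either way round below 0.08 rad and distance between collar_under and pocket below 0.006 m); the robot touches nothing.
It fails at once if the probe was dropped or rammed against the pocket's bottom (more than 60 N) (contact force between pocket_floor and anything else above 60 N).
It fails at once if a bystander was pushed more than 30 mm (distance of any of squeeze_bottle_mid, bowl_mid, spice_jar_mid, spatula_grip from where it was at the start of the episode above 0.03 m).
It also fails if it takes over 58 s, if anything falls off the work surface, if the arm or the gripper's body presses on something with over 40 N, if the wrist force passes 120 N, or if a joint passes its speed limit or range.

ROBOT

A 6-joint arm with a two-finger parallel gripper is mounted at the origin on the work surface. World frame = base frame: x ahead of the robot, y to its left, z up, the work surface at z = 0. Lengths are in m, angles in degrees, forces in N, time in s.
With the tool pointing down it reaches from about 0.25 to 0.725 m from the base axis. Payload 9.7 kg.
Tool frame: the origin (TCP) lies midway between the tips of the shut fingers; the grasp point (between the pads) lies 19 mm behind it; z points along the fingers, x is the direction in which the jaws open and shut, and the axes are right-handed (so a half turn about z gives the same grasp; the last joint's range is limited). The gripper opens to 85 mm and grips with 20 to 120 N. Pads are 22 mm wide; open, the fingers measure 114 mm over their backs; the gripper's body (76 mm by 85 mm) begins 54 mm behind the grasp point. The pads swing forward as they close: fully open they stand 13 mm farther back than shut.
Start: joints at [-63.541, 4.979, 10.078, 95.1, 0, 90], TCP at [0.245, -0.492, 0.231] pointing down, gripper open.
Joint ranges: [-179.16, 179.16], [-48.56, 103.87], [-65.8, 70.77], [-126.05, 130.52], [-82.76, 87.17], [-180, 180]. Speed limits (degrees/s): [127.2, 127.2, 147.25, 180, 180, 180].

INTERFACE

Orientations are given as [roll, pitch, yaw] about the fixed x, y, z axes, in that order (R = Rz(yaw) Ry(pitch) Rx(roll)).
In Python, from workcell import sensors, camera, get_calibration, bot, recognise, place_of gives the robot as it stands. The module is installed in compiled form; this text tells all that it offers.
- The arm moves only by the tool send_rows, never from a script. Its argument "plan" is a list of rows, each a list of 3 entries, a list of its own where there are three numbers: the shift along the tool's x, y, z normalised to -1 to 1, where 1 is 0.3 m, then the turn, a rotation vector about the tool's x, y, z normalised to -1 to 1, where 1 is pi rad, then the closure, from -1 (fully open) to 1 (shut). In form: [[[x, y, z], [rx, ry, rz], claw], ...]. A call has 1 to 10 rows; each row is the pose to reach, as a shift and turn from the pose commanded when the call began, along the tool's axes at that moment, turning the shorter way round; what a row does not reach only later rows make up. A row lasts 1/10 s, in which the tool goes at most 50 mm and 8.59 degrees, less where a joint would pass 70% of its speed; a pose out of reach is approached as far as the arm can. A call with a number of a shift or a turn outside -1 to 1 is refused whole. A call with a gripper value outside its range is refused whole. The fingers move at their own pace and stop on an object; "force" is the grip in N (left out, the last holds). Time passes only in rows, so rows that repeat a pose let the fingers close. It gives the time, the measured TCP pose, the force and the opening at its end, in the units of the state.
- sensors.get_obs(): the state, without advancing time (a new reading comes with each control period).
- camera(name): name is "side" or "top"; returns the picture (420x560x3 uint8, blue, green, red); there is no depth.
- get_calibration(name): a dict with "fx", "fy", "cx", "cy" (pixels), "R" (3x3) and "t" (3): a world point X has camera coordinates R X + t. Camera axes: x right, y down, z forward; pixel columns grow to the right and rows downward; lengths in m; the calibration is good to about 2 mm. A picture is of the moment at which its call begins. get_calibration takes no time and is no camera call.
- bot.job_done(): hands the job in, once; it reports no verdict.
Trained networks look in the newest picture that a camera, given by its name, has taken for a name from the list of things; names that differ only in an ending like _2 or _b are one class to them, and where a whole thing is asked for, a point or a joint stands for the part that bears it (a point fixed in the world has none). Each returns a list of dicts, best first, with "p" (0 to 1); they miss things now and then, are a little off and sometimes report something else, mostly with a low value. They report only what shows in the picture. A call takes as long as a camera call. They do not tell look-alikes from the thing itself.
- recognise(label, camera): "point" ([column, row] in pixels, amid what is visible of it).
- place_of(label, camera): "point" ([column, row] in pixels: a listed point, or the origin of a listed thing).
The state is a dict: "time": time; "q": joint angles; "qd": joint speeds; "joint_efforts": joint torques, N m; "ee_pos": TCP position; "tcp_rot": TCP orientation; "wrist_force": force on the tool from outside, world axes, zero at the start; "torque": the same for the moment, N m; "opening": finger opening in m.
Only numpy, scipy, OpenCV 4.12 (cv2) and the standard library are available. Lean on these libraries where they do the work, as an engineer would, in place of code of your own. Each camera call takes 0.05 s, during which the arm holds its last target. There are 200 camera calls.

## Working session

There is one attempt and no reset: what is moved stays moved. The work goes in short steps, Python scripts to look and compute and a tool call to move; the robot and the scene stay as the last step left them, time stands still between calls to the robot, and variables do not carry over. Pictures are saved under pics/ and viewed, on a budget of 10 in all, crops included, one or two more only if the job needs it, and the job is handed in when it is done.

Besides the shell and the picture viewer there is one more tool, called after ">>>" as name(argument=value, ...), one argument or row to a line, values as JSON. send_rows: Moves the arm, as the interface text tells. Scaled input: -1 to 1 covers 0.3 m each way for a shift and pi rad each way for a turn. Its arguments: {"type":"object","properties":{"plan":{"type":"array"},"force":{"type":"number"}},"required":["plan"]}

```bash
mkdir -p pics; cat > h.py <<'E'
import numpy as np, cv2
from scipy.spatial.transform import Rotation as Ro
from scipy.optimize import least_squares
from workcell import sensors, camera, get_calibration, bot, recognise, place_of
C={n:get_calibration(n) for n in("side","top")}
def proj(n,X):
    c=C[n];X=np.atleast_2d(X);P=X@np.array(c["R"]).T+np.array(c["t"])
    return np.c_[c["fx"]*P[:,0]/P[:,2]+c["cx"],c["fy"]*P[:,1]/P[:,2]+c["cy"]]
def ray(n,p):
    c=C[n];R=np.array(c["R"]);o=-R.T@np.array(c["t"])
    d=R.T@np.array([(p[0]-c["cx"])/c["fx"],(p[1]-c["cy"])/c["fy"],1]);return o,d/np.linalg.norm(d)
def atz(n,p,z):
    o,d=ray(n,p);return o+d*(z-o[2])/d[2]
def tri(ps,pt):
    o1,d1=ray("side",ps);o2,d2=ray("top",pt)
    s=np.linalg.lstsq(np.c_[d1,-d2],o2-o1,rcond=None)[0]
    a,b=o1+s[0]*d1,o2+s[1]*d2;return (a+b)/2,np.linalg.norm(a-b)
E
python3 - <<'E'
from h import *
for n in C:
    cv2.imwrite(f"pics/{n}0.png",camera(n)); print(n,-np.array(C[n]["R"]).T@C[n]["t"],C[n]["fx"])
    for l in("probe_handle","probe_tip","collar_center","pocket","stand","warmer","squeeze_bottle_mid","bowl_mid","spice_jar_mid","spatula_grip"):
        print(l,[(np.round(d["point"],1).tolist(),round(d["p"],2)) for d in place_of(l,n)])
print(sensors.get_obs())
E
```

```text
side [ 0.26240428 -0.86597066  0.723168  ] 424.0149712375981
probe_handle [([320.1, 356.7], 0.78), ([221.2, 323.5], 0.6), ([287.6, 295.9], 0.58)]
probe_tip [([314.8, 399.0], 0.89)]
collar_center [([316.2, 366.2], 0.65), ([220.0, 327.0], 0.63), ([284.6, 310.2], 0.62)]
pocket [([280.6, 181.2], 0.45)]
stand [([284.4, 355.7], 0.68)]
warmer []
squeeze_bottle_mid [([217.7, 181.6], 0.91)]
bowl_mid [([386.2, 337.3], 0.86)]
spice_jar_mid [([264.6, 170.8], 0.82)]
spatula_grip [([214.5, 265.0], 0.94)]
top [ 0.47737991 -0.01531263  1.3950848 ] 437.26726272405404
probe_handle [([421.2, 206.4], 0.59), ([376.2, 316.9], 0.59), ([384.0, 242.0], 0.53)]
probe_tip [([406.9, 236.4], 0.61), ([365.3, 278.5], 0.52)]
collar_center [([379.4, 240.6], 0.41), ([373.6, 309.4], 0.4)]
pocket [([237.2, 198.8], 0.63), ([383.5, 241.8], 0.44)]
stand [([368.9, 239.6], 0.84)]
warmer []
squeeze_bottle_mid [([162.8, 247.0], 0.57)]
bowl_mid [([384.6, 173.9], 0.84)]
spice_jar_mid [([142.4, 183.8], 0.61)]
spatula_grip [([271.2, 265.3], 0.79)]
{'time': 1.1, 'q': array([-6.35419277e+01,  4.97950981e+00,  1.00775784e+01,  9.51010718e+01,
       -6.53938240e-04,  8.99987186e+01]), 'qd': array([ 0.00424675,  0.06895747, -0.01146713,  0.01242392, -0.14607811,
       -0.07031064]), 'joint_efforts': array([-3.66546476e-03, -5.20109546e+01,  4.64864624e+01,  1.63664059e-03,
       -2.39042247e-04,  8.52524579e-06]), 'ee_pos': array([ 0.2450375 , -0.49237846,  0.23127259]), 'tcp_rot': array([ 1.79999346e+02,  3.00332310e-03, -6.35406463e+01]), 'wrist_force': array([0.33998645, 0.63838561, 0.25755408]), 'torque': array([ 0.04963648,  0.04304937, -0.01710079]), 'opening': 0.08548848614433258}
```

View pics/side0.png

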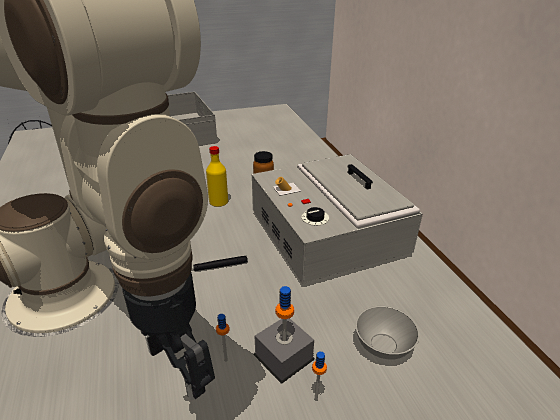

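View pics/top0.png

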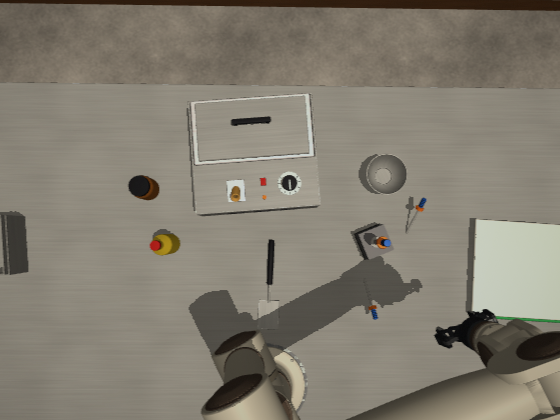

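Side view: the candidates for the probe are a handle in the grey stand (285,297) and two smaller look-alikes at (222,322) and (320,358). In the top view they are at (384,242), (374,315) and (421,205). The one in the stand fits the description and looks the largest. The pocket is at side (283,185), top (236,192). I'll check both in one close crop.

```bash
python3 - <<'E'
from h import *
s=cv2.imread("pics/side0.png");t=cv2.imread("pics/top0.png")
f=lambda im,x,y,w,h,W,H:cv2.resize(im[y:y+h,x:x+w],(W,H),interpolation=cv2.INTER_CUBIC)
a=np.hstack([f(s,200,280,140,125,448,400),f(t,350,190,100,125,320,400)])
b=np.hstack([f(s,260,170,75,50,300,200),f(t,215,172,90,45,400,200),np.zeros((200,68,3),np.uint8)])
cv2.imwrite("pics/crop0.png",np.vstack([a,b]))
for ps,pt,l in(((285.5,290),(385,242.5),"handle stand"),((221.5,319),(374,315),"h2"),((320,356),(422,203),"h3")):
    print(l,*tri(ps,pt))
for ps,pt,l in(((217.7,181.6),(162.8,247),"bottle"),((386,337),(385,174),"bowl"),((264.6,170.8),(142.4,183.8),"jar"),((214.5,265),(271,265),"spat"),((280.6,181.2),(237.2,198.8),"pocket"),((284.4,355.7),(368.9,239.6),"stand")):
    print(l,*tri(ps,pt))
E
```

```text
handle stand [ 0.44912065 -0.32917122  0.18463045] 0.0021780152796623434
h2 [ 0.28679218 -0.31512752  0.15001171] 0.08957285224847185
h3 [ 0.52171887 -0.44278197  0.11788549] 0.08563917322174779
bottle [0.43433979 0.31035959 0.07416326] 0.011884927961240098
bowl [ 0.65953668 -0.37043355  0.02965895] 0.00037974364510004536
jar [0.61846016 0.38548551 0.04683565] 0.005859072496720863
spat [ 0.36810063 -0.01243039  0.00926485] 0.006392356806184668
pocket [0.57048107 0.0815302  0.17391929] 0.0061135235538513745
stand [ 0.45222959 -0.32613346 -0.00498452] 0.0005531133892873615
```

View pics/crop0.png

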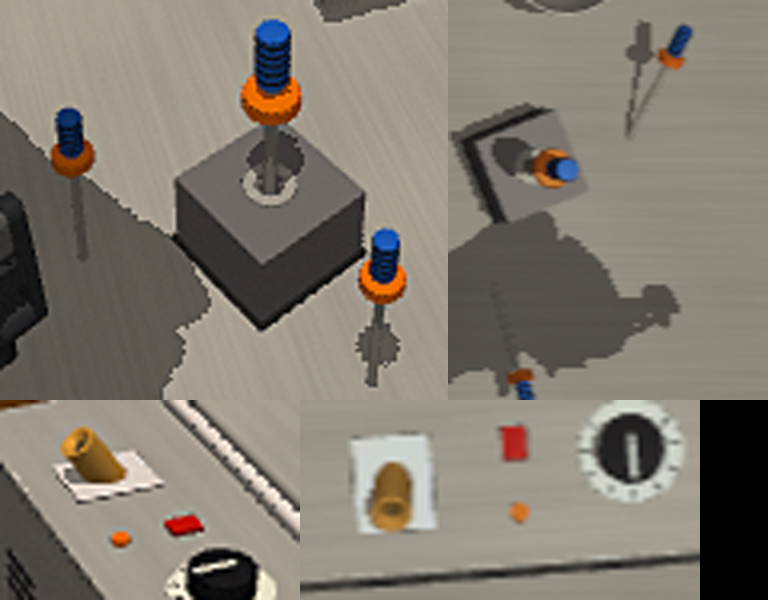

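The crop shows that the probe in the stand has clearly the largest handle and collar, so I choose that one. The mouth of the brass pocket leans toward the robot. Next I'll fit both by silhouette.

```bash
cat >> h.py <<'E'
def cyl(base,ax,L,r,n=40):
    ax=np.array(ax)/np.linalg.norm(ax);u=np.cross(ax,[0.3,.9,.1]);u/=np.linalg.norm(u);v=np.cross(ax,u)
    t=np.linspace(0,2*np.pi,n);c=r*(np.outer(np.cos(t),u)+np.outer(np.sin(t),v))
    return np.r_[base+c,base+c+L*ax]
def sil(n,P,S=8,shape=(420,560),roi=None):
    x0,y0,w,h=roi;p=(proj(n,P)+.5-[x0,y0])*S
    m=np.zeros((h*S,w*S),np.uint8);cv2.fillConvexPoly(m,cv2.convexHull(p.astype(np.float32)).astype(np.int32),255)
    return cv2.resize(m,(w,h),interpolation=cv2.INTER_AREA)/255.
def fitsil(models,masks,rois,x0,bounds):
    from scipy.optimize import differential_evolution
    f=lambda x:sum(np.abs(sil(n,models(x),4,roi=rois[n])-masks[n]).sum() for n in masks)
    r=differential_evolution(f,bounds,seed=1,maxiter=60,popsize=12,tol=1e-6);return r.x,r.fun,[m.sum() for m in masks.values()]
def mask(im,roi,kind):
    x,y,w,h=roi;H=cv2.cvtColor(im[y:y+h,x:x+w],cv2.COLOR_BGR2HSV).astype(int)
    a,b,s,v={"blue":(100,125,140,40),"brass":(10,25,110,50),"orange":(5,18,200,120)}[kind]
    m=((H[...,0]>=a)&(H[...,0]<=b)&(H[...,1]>=s)&(H[...,2]>=v)).astype(float);return m
E
python3 - <<'E'
from h import *
I={n:cv2.imread(f"pics/{n}0.png") for n in C}
s35,c35=np.sin(np.radians(35)),np.cos(np.radians(35))
r={"side":(268,172,36,24),"top":(224,180,24,26)}
M={n:mask(I[n],r[n],"brass") for n in r}
ax=lambda y:np.array([-s35*np.cos(y),-s35*np.sin(y),c35])
def mod(x):
    m=np.array([x[0],x[1],.14+.04*c35]);return np.array([p for p in cyl(m-.04*ax(x[2]),ax(x[2]),.04,.013) ])
print("pocket",fitsil(mod,M,r,0,[(.53,.61),(.05,.12),(-.6,.6)]))
print("pocket freez",fitsil(lambda x:cyl(np.array(x[:3])-.04*ax(x[3]),ax(x[3]),.04,.013),M,r,0,[(.53,.61),(.05,.12),(.15,.2),(-.6,.6)]))
r={"side":(275,280,22,35),"top":(378,234,16,16)}
M={n:mask(I[n],r[n],"blue") for n in r}
print("handle",fitsil(lambda x:cyl(np.array([x[0],x[1],x[2]-.02]),[0,0,1],.04,.01),M,r,0,[(.42,.48),(-.36,-.3),(.15,.2)]))
print("hole",atz("side",(284.4,337.8),.06))
e=[atz("top",p,.14)[:2] for p in((198,213.5),(320,206))];print("front edge",e,np.degrees(np.arctan2(*(e[0]-e[1])[::-1]))-90)
for b in ((223,359),(314.8,399)):print("side base",atz("side",b,0))
for b in ((364,278.5),(406.9,234)):print("top base",atz("top",b,0))
E
```

```text
pocket (array([0.57227942, 0.08853162, 0.19295283]), np.float64(47.72549019607843), [np.float64(140.0), np.float64(109.0)])
pocket freez (array([0.57143326, 0.08797204, 0.17410814, 0.17882321]), np.float64(45.603921568627456), [np.float64(140.0), np.float64(109.0)])
handle (array([ 0.44857983, -0.33232984,  0.16959249]), np.float64(110.95686274509805), [np.float64(161.0), np.float64(40.0)])
hole [ 0.44855906 -0.33346006  0.06      ]
front edge [array([0.5270851 , 0.19678395]), array([ 0.55086992, -0.15321298])] 3.8876849313311794
side base [ 0.32804164 -0.29979507  0.        ]
side base [ 0.47411302 -0.44042246  0.        ]
top base [ 0.32913478 -0.30883722  0.        ]
top base [ 0.47110487 -0.4472396   0.        ]
```

```bash
cat >> h.py <<'E'
def RT(yaw,down,flip=1): # tool z heading yaw, 'down' deg below horizontal; jaws horizontal
    y,d=np.radians([yaw,down]);z=np.array([np.cos(d)*np.cos(y),np.cos(d)*np.sin(y),-np.sin(d)])
    x=flip*np.array([-np.sin(y),np.cos(y),0]);return np.c_[x,np.cross(z,x),z]
def goal(pos,R,p0=None,R0=None):
    o=sensors.get_obs();p0=o["ee_pos"] if p0 is None else np.array(p0)
    R0=Ro.from_euler("xyz",o["tcp_rot"],degrees=True).as_matrix() if R0 is None else R0
    return np.round(R0.T@(np.array(pos)-p0)/.3,4).tolist(),np.round(Ro.from_matrix(R0.T@R).as_rotvec()/np.pi,4).tolist()
HAND=np.array([.4486,-.3328,.17])
E
python3 - <<'E'
from h import *
I={n:cv2.imread(f"pics/{n}0.png") for n in C}
s35,c35=np.sin(np.radians(35)),np.cos(np.radians(35))
r={"side":(264,168,44,30),"top":(222,178,28,30)}
ax=lambda y:np.array([-s35*np.cos(y),-s35*np.sin(y),c35])
M={}
for n in r:
    x,y,w,h=r[n];b=I[n][y:y+h,x:x+w].astype(float);M[n]=np.clip(((b[...,2]-b[...,0])/(b[...,2]+5)-.15)/.35,0,1)
from scipy.optimize import minimize
def f(x,y):
    m=np.array([x[0],x[1],.1728]);P=cyl(m-.04*ax(y),ax(y),.04,.013)
    return sum(((sil(n,P,8,roi=r[n])-M[n])**2).sum() for n in r)
for d in range(-8,25,4):
    q=minimize(f,[.572,.088],args=(np.radians(d),),method="Nelder-Mead",options=dict(initial_simplex=[[.57,.085],[.576,.088],[.57,.092]],xatol=1e-4))
    print(d,q.x.round(4),round(q.fun,2))
tz=RT(-36.5,48)[:,2];G=HAND+[0,0,.008]
for fl in(1,-1):
  for back in(.12,0):
    print(fl,back,goal(G+(.019-back)*tz,RT(-36.5,48,fl)))
E
```

```text
-8 [0.5717 0.0917] 57.79
-4 [0.5721 0.0912] 54.06
0 [0.5719 0.0901] 51.06
4 [0.5719 0.0896] 49.81
8 [0.5719 0.0888] 50.65
12 [0.5721 0.0882] 52.4
16 [0.5722 0.0874] 56.91
20 [0.5724 0.0871] 62.31
24 [0.5729 0.087 ] 67.82
1 0.12 ([-0.3745, -0.7421, -0.0726], [-0.1449, 0.2366, -0.6163])
1 0 ([-0.1361, -0.8637, 0.2246], [-0.1449, 0.2366, -0.6163])
-1 0.12 ([-0.3745, -0.7421, -0.0726], [0.209, 0.128, 0.3333])
-1 0 ([-0.1361, -0.8637, 0.2246], [0.209, 0.128, 0.3333])
```

>>> send_rows(
  plan=[
    [[0,0,-0.1],[0,0,0.04],-1],
    [[0,0,-0.1],[0,0,0.04],-1],
  ],
)

```text
time: 1.3
ee_pos: [0.2453, -0.4929, 0.2645]
tcp_rot: [-180.0, -0.2, -71.0]
wrist_force: [0.0, 0.1, -0.0]
opening: 0.085
```

```bash
python3 - <<'E'
from h import *
o=sensors.get_obs();print(o["q"].round(1),o["ee_pos"],o["tcp_rot"])
tz=RT(-36.5,48)[:,2];G=HAND+[0,0,.008]
for fl in(1,-1):print(goal(G+(.019-.12)*tz,RT(-36.5,48,fl)))
E
```

```text
[-63.5   5.7  14.6  98.7  -0.   97.4] [ 0.24532748 -0.49291375  0.2645273 ] [-179.97031432   -0.23346204  -70.95585269]
([-0.4693, -0.6872, 0.0367], [-0.131, 0.2503, -0.6547])
([-0.4693, -0.6872, 0.0367], [0.2137, 0.1119, 0.2946])
```

>>> send_rows(
  plan=[
    [[-0.4693,-0.6872,0],[-0.131,0.2503,-0.6547],-1],
    [[-0.4693,-0.6872,0],[-0.131,0.2503,-0.6547],-1],
    [[-0.4693,-0.6872,0],[-0.131,0.2503,-0.6547],-1],
    [[-0.4693,-0.6872,0],[-0.131,0.2503,-0.6547],-1],
    [[-0.4693,-0.6872,0],[-0.131,0.2503,-0.6547],-1],
    [[-0.4693,-0.6872,0],[-0.131,0.2503,-0.6547],-1],
    [[-0.4693,-0.6872,0],[-0.131,0.2503,-0.6547],-1],
    [[-0.4693,-0.6872,0],[-0.131,0.2503,-0.6547],-1],
    [[-0.4693,-0.6872,0],[-0.131,0.2503,-0.6547],-1],
    [[-0.4693,-0.6872,0],[-0.131,0.2503,-0.6547],-1],
  ],
)

```text
time: 2.3
ee_pos: [0.3934, -0.2911, 0.2612]
tcp_rot: [150.4, -11.1, 13.7]
wrist_force: [0.1, 0.0, -0.8]
opening: 0.0851
```

```bash
cat > g1.py <<'E'
from h import *
o=sensors.get_obs();print(o["q"].round(1),o["ee_pos"],o["tcp_rot"])
tz=RT(-36.5,48)[:,2];G=HAND+[0,0,.008]
for b in(.12,.06,0):print(goal(G+(.019-b)*tz,RT(-36.5,48)))
E
python3 g1.py
```

```text
[-27.8 -31.6 -22.9  70.7 -15.1  47.6] [ 0.39342699 -0.29111176  0.26119485] [150.35460024 -11.06275548  13.7272669 ]
([-0.0037, -0.0085, 0.0261], [-0.0443, 0.0812, -0.2132])
([0.0518, 0.0006, 0.218], [-0.0443, 0.0812, -0.2132])
([0.1073, 0.0097, 0.41], [-0.0443, 0.0812, -0.2132])
```

>>> send_rows(
  plan=[
    [[-0.0037,-0.0085,0.0261],[-0.0443,0.0812,-0.2132],-1],
    [[-0.0037,-0.0085,0.0261],[-0.0443,0.0812,-0.2132],-1],
    [[-0.0037,-0.0085,0.0261],[-0.0443,0.0812,-0.2132],-1],
    [[-0.0037,-0.0085,0.0261],[-0.0443,0.0812,-0.2132],-1],
    [[-0.0037,-0.0085,0.0261],[-0.0443,0.0812,-0.2132],-1],
    [[-0.0037,-0.0085,0.0261],[-0.0443,0.0812,-0.2132],-1],
    [[-0.0037,-0.0085,0.0261],[-0.0443,0.0812,-0.2132],-1],
  ],
)

```text
time: 3.0
ee_pos: [0.3937, -0.2933, 0.2532]
tcp_rot: [138.1, -0.3, 52.8]
wrist_force: [0.6, 0.3, -0.1]
opening: 0.0852
```

```bash
python3 g1.py
```

```text
[-36.6 -45.9 -36.5  57.5  -0.2   0.6] [ 0.39366578 -0.29325032  0.25321815] [138.0864141   -0.26980863  52.84601106]
([0.0029, -0.0001, 0.0006], [-0.0005, 0.0013, -0.0037])
([0.0038, 0.0002, 0.2006], [-0.0005, 0.0013, -0.0037])
([0.0046, 0.0004, 0.4006], [-0.0005, 0.0013, -0.0037])
```

>>> send_rows(
  plan=[
    [[0.003,0,0.1],[0,0.001,-0.0037],-1],
    [[0.0038,0,0.2],[0,0.001,-0.0037],-1],
    [[0.0042,0,0.3],[0,0.001,-0.0037],-1],
    [[0.0046,0,0.4],[0,0.001,-0.0037],-1],
    [[0.0046,0,0.4],[0,0.001,-0.0037],-1],
    [[0.0046,0,0.4],[0,0.001,-0.0037],-1],
  ],
)

```text
time: 3.6
ee_pos: [0.4594, -0.3394, 0.163]
tcp_rot: [138.2, 0.1, 53.6]
wrist_force: [1.0, -0.2, 0.6]
opening: 0.0857
```

```bash
python3 g1.py; python3 - <<'E'
from h import *
for n in C: cv2.imwrite(f"pics/{n}1.png",camera(n))
f=lambda im,x,y,w,h,W,H:cv2.resize(im[y:y+h,x:x+w],(W,H),interpolation=cv2.INTER_CUBIC)
s=cv2.imread("pics/side1.png");t=cv2.imread("pics/top1.png")
cv2.imwrite("pics/crop1.png",np.hstack([f(s,230,240,100,150,400,600),f(t,340,190,100,150,400,600)]))
E
```

```text
[-36.5 -33.9 -40.7  41.4   0.   -0.1] [ 0.45941486 -0.33936076  0.16300515] [1.38222907e+02 7.55798292e-02 5.36349875e+01]
([-0.0036, 0.0007, -0.4019], [-0.0012, -0.0002, 0.0008])
([-0.0037, 0.0014, -0.2019], [-0.0012, -0.0002, 0.0008])
([-0.0039, 0.0022, -0.0019], [-0.0012, -0.0002, 0.0008])
```

View pics/crop1.png

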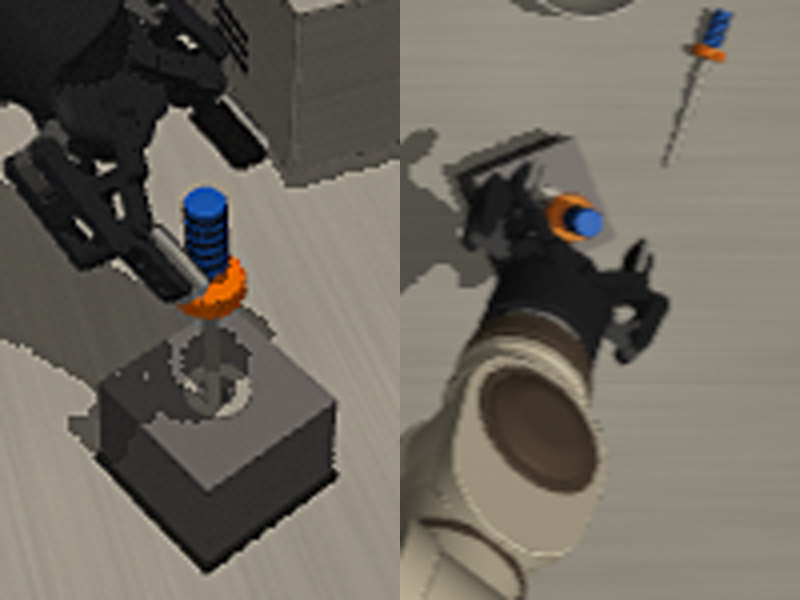

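```bash
cat > kin.py <<'E'
from h import *
D=np.array([[4.9795,10.0776,95.101,np.hypot(.2450375,.49237846),.23127],[5.7,14.6,98.7,np.hypot(.24533,.49291),.26453],
[-45.9,-36.5,57.5,np.hypot(.39367,.29325),.25322],[-33.9,-40.7,41.4,np.hypot(.459415,.339361),.163005]])
def feats(q2,q3,q4):
    e=lambda d:np.exp(-1j*np.radians(d));return [1,e(q2),e(q2-q3),e(q2-q3+q4)]
def model():
    F=np.array([feats(*d[:3]) for d in D]);y=D[:,3]+1j*D[:,4]
    # real form, params: c0r,c0i,Ar,Ai,Br,Bi,Tr,Ti ; ridge
    M=np.r_[np.c_[np.stack([F.real,-F.imag],2).reshape(len(D),-1)],np.c_[np.stack([F.imag,F.real],2).reshape(len(D),-1)]]
    v=np.r_[y.real,y.imag];lam=1e-3;prior=np.array([0,.36,.0,.37,.4,0,.25,0])
    x=prior+np.linalg.solve(M.T@M+lam**2*np.eye(8),M.T@(v-M@prior));return x,M@x-v,np.linalg.svd(M)[1]
if __name__=="__main__":
    x,r,s=model();print(x.round(3),abs(r).max(),s.round(4))
E
python3 kin.py
```

```text
[ 0.001  0.166  0.006  0.424  0.518  0.031  0.433 -0.007] 4.195811924317949e-06 [3.9136 3.9136 0.8076 0.8076 0.1754 0.1754 0.0221 0.0221]
```

>>> send_rows(
  plan=[
    [[-0.004,0.002,-0.002],[0,0,0],1],
    [[-0.004,0.002,-0.002],[0,0,0],1],
    [[-0.004,0.002,-0.002],[0,0,0],1],
    [[-0.004,0.002,-0.002],[0,0,0],1],
    [[-0.004,0.002,-0.002],[0,0,0],1],
    [[-0.004,0.002,-0.002],[0,0,0],1],
    [[-0.004,0.002,-0.002],[0,0,0],1],
    [[-0.004,0.002,-0.002],[0,0,0],1],
  ],
  force=50,
)

```text
time: 4.5
ee_pos: [0.4586, -0.3409, 0.1651]
tcp_rot: [138.0, 0.1, 53.7]
wrist_force: [-0.5, -0.7, 2.2]
opening: 0.0185
```

```bash
python3 - <<'E'
from kin import *
from h import *
o=sensors.get_obs();p=o["ee_pos"];R=Ro.from_euler("xyz",o["tcp_rot"],degrees=True).as_matrix()
for u in(.03,.06,.12):print(goal(p+[0,0,u],R))
D=np.r_[D,[[*o["q"][1:4],np.hypot(*p[:2]),p[2]]]]
def res(x):
    z0,L2,b,bi,t,r0=x;w=[(np.array(feats(*d[:3]))@[r0+1j*z0,1j*L2,b+1j*bi,t])-(d[3]+1j*d[4]) for d in D]
    return np.r_[np.real(w)/5e-4,np.imag(w)/5e-4,(r0-0)/.01,bi/.05]
s=least_squares(res,[.3,.4,.4,0,.3,0]);print(s.x.round(3),res(s.x).round(1))
E
```

```text
([-0.0002, 0.0669, -0.0744], [0.0, 0.0, 0.0])
([-0.0004, 0.1337, -0.1487], [0.0, 0.0, 0.0])
([-0.0009, 0.2674, -0.2974], [0.0, 0.0, 0.0])
[ 0.163  0.424  0.521  0.034  0.434 -0.002] [ 0.2 -0.2  0.1  0.1 -0.1 -0.2  0.3 -0.2  0.1 -0.  -0.2  0.7]
```

>>> send_rows(
  plan=[
    [[0,0.0669,-0.0744],[0,0,0],1],
    [[0,0.1337,-0.1487],[0,0,0],1],
    [[0,0.2,-0.2225],[0,0,0],1],
    [[0,0.2674,-0.2974],[0,0,0],1],
    [[0,0.2674,-0.2974],[0,0,0],1],
  ],
)

```text
time: 5.0
ee_pos: [0.4596, -0.3412, 0.29]
tcp_rot: [137.7, 0.1, 53.7]
wrist_force: [-0.3, 0.6, 0.3]
opening: 0.0189
```

```bash
cat >> kin.py <<'E'
PAR=(.163,.424,.521,.034,.434,-.002)
def ik(r,z,p):
    z0,L2,b,bi,t,r0=PAR
    w=(r+1j*z)-t*np.exp(-1j*np.radians(p))-(r0+1j*z0)
    B=b+1j*bi;d=abs(w);out=[]
    # iL2 e^{-iq2} + B e^{-i(q2-q3)} = w ; |iL2 + B e^{i q3}|=d
    c=(d*d-L2**2-abs(B)**2)/(2*L2*abs(B))
    if abs(c)>1:return []
    for s in(1,-1):
        q3=np.degrees(s*np.arccos(c)-np.angle(B)+np.pi/2)
        q3=(q3+180)%360-180
        q2=-np.degrees(np.angle(w/(1j*L2+B*np.exp(1j*np.radians(q3)))))
        q4=p-q2+q3
        if -48<q2<103 and -65<q3<70 and -126<q4<130:out.append((round(q2),round(q3),round(q4)))
    return out
E
python3 - <<'E'
from kin import *
a=np.array([-np.sin(np.radians(35)),np.cos(np.radians(35))]);m=np.array([np.hypot(.572,.0895),.1728])
for p in range(10,100,7):
    t=np.array([np.cos(np.radians(p)),-np.sin(np.radians(p))])
    P=[m+(.168+k)*a+.019*t for k in(.03,0,-.1)]+[m+k*a+.019*t for k in(.04,.006)]
    print(p,[ik(*x,p) for x in P])
o=sensors.get_obs();print(o["wrist_force"],o["ee_pos"],o["opening"],o["q"])
E
```

```text
10 [[], [], [], [], []]
17 [[], [], [], [], []]
24 [[], [], [], [], [(-48, -63, 9)]]
31 [[], [], [], [], [(-44, -56, 19)]]
38 [[], [], [(-46, -47, 37)], [(-43, -48, 33)], [(-39, -49, 28)]]
45 [[], [(-47, -34, 58)], [(-40, -40, 45)], [(-37, -41, 41)], [(-34, -42, 36)]]
52 [[(-41, -25, 68)], [(-40, -27, 65)], [(-34, -33, 53)], [(-31, -34, 49)], [(-28, -35, 45)]]
59 [[(-34, -18, 75)], [(-33, -20, 72)], [(-27, -26, 60)], [(-25, -27, 57)], [(-22, -28, 53)]]
66 [[(-27, -11, 82)], [(-26, -14, 78)], [(-20, -19, 67)], [(-18, -20, 64)], [(-15, -21, 61)]]
73 [[(-20, -5, 88)], [(-19, -7, 85)], [(-14, -12, 75)], [(-12, -13, 72)], [(-9, -13, 68)]]
80 [[(-13, 2, 95)], [(-12, 0, 92)], [(-7, -5, 82)], [(-5, -5, 79)], [(-2, -6, 76)]]
87 [[(-7, 8, 102)], [(-5, 6, 99)], [(0, 3, 89)], [(2, 2, 87)], [(5, 2, 84)]]
94 [[(0, 14, 108)], [(1, 13, 106)], [(7, 10, 97)], [(9, 9, 94)], [(11, 9, 92)]]
[-0.34890765  0.63703531  0.30968433] [ 0.45963177 -0.34124266  0.28999405] 0.0189107596377358 [-36.67312656 -32.82393618 -26.32332746  54.22308688   0.16463973
  -0.36262758]
```

```bash
cat >> h.py <<'E'
YW=4.5;MOUTH=np.array([.572,.0895,.1728])
A=np.array([-np.sin(np.radians(35))*np.cos(np.radians(YW)),-np.sin(np.radians(35))*np.sin(np.radians(YW)),np.cos(np.radians(35))])
RG=Ro.from_euler("xyz",[138.0,.1,53.7],degrees=True).as_matrix();PG=np.array([.4586,-.3409,.1651])
TIP=RG.T@(np.array([HAND[0],HAND[1],.01])-PG);U=RG.T@[0,0,1.]   # probe tip and axis in tool frame
TIP[0]=0-.169*U[0]
def Rs(s):  # roll about probe axis + lean
    tilt=Ro.from_rotvec(np.cross([0,0,1],A)/np.linalg.norm(np.cross([0,0,1],A))*np.radians(35)*s)
    return (tilt*Ro.from_euler("z",(221)*s,degrees=True)).as_matrix()@RG
def tipgoal(tip,s):
    R=Rs(s);return goal(np.array(tip)-R@TIP,R)
E
cat > show.py <<'E'
from h import *
o=sensors.get_obs();R=Ro.from_euler("xyz",o["tcp_rot"],degrees=True).as_matrix()
print(o["time"],o["q"].round(1),o["ee_pos"].round(4),"F",o["wrist_force"].round(1),"open",o["opening"])
print("tip",(o["ee_pos"]+R@TIP).round(4),"axis err deg",np.degrees(np.arccos((R@U)@A)).round(2),"tip in pocket z",((o["ee_pos"]+R@TIP-MOUTH)@A).round(4))
E
python3 - <<'E'
from h import *
print(TIP,U,Rs(1)@U,A,"tool z",Rs(1)[:,2],"x",Rs(1)[:,0])
print("s1/3",tipgoal([.47,-.2,.27],1/3)); print(.35*np.linalg.norm(TIP))
E
```

```text
[ 0.00029496 -0.11333411  0.1066594 ] [-0.00174533  0.66912959 -0.74314369] [-0.57180829 -0.04500229  0.81915204] [-0.57180829 -0.04500229  0.81915204] tool z [-0.12141318 -0.01059731 -0.99254548] x [ 8.23070469e-02 -9.96606854e-01  5.72463051e-04]
s1/3 ([0.3713, 0.0656, -0.5455], [-0.0688, 0.2771, -0.2989])
0.054470767831454735
```

>>> send_rows(
  plan=[
    [[0.05,0.06,-0.2],[0,0,0],1],
    [[0.3713,0.0656,-0.5455],[-0.0688,0.2771,-0.2989],1],
    [[0.3713,0.0656,-0.5455],[-0.0688,0.2771,-0.2989],1],
    [[0.3713,0.0656,-0.5455],[-0.0688,0.2771,-0.2989],1],
    [[0.3713,0.0656,-0.5455],[-0.0688,0.2771,-0.2989],1],
    [[0.3713,0.0656,-0.5455],[-0.0688,0.2771,-0.2989],1],
    [[0.3713,0.0656,-0.5455],[-0.0688,0.2771,-0.2989],1],
    [[0.3713,0.0656,-0.5455],[-0.0688,0.2771,-0.2989],1],
    [[0.3713,0.0656,-0.5455],[-0.0688,0.2771,-0.2989],1],
    [[0.3713,0.0656,-0.5455],[-0.0688,0.2771,-0.2989],1],
  ],
)

```text
time: 6.0
ee_pos: [0.4483, -0.1951, 0.4186]
tcp_rot: [128.2, 6.0, 127.0]
wrist_force: [0.1, -0.3, -1.3]
opening: 0.0186
```

```bash
python3 show.py; python3 - <<'E'
from h import *
print("s1/3",tipgoal([.47,-.2,.27],1/3)); print("s2/3",tipgoal([.52,-.02,.27],2/3))
E
```

```text
6.0 [-50.7 -14.7   0.4  96.1  51.5 -86.3] [ 0.4483 -0.1951  0.4186] F [ 0.1 -0.3 -1.3] open 0.018632518642995553
tip [ 0.4689 -0.1996  0.2644] axis err deg 23.55 tip in pocket z 0.147
s1/3 ([-0.0018, 0.0157, -0.0097], [-0.0, -0.0021, -0.0008])
s2/3 ([0.4728, 0.2558, 0.2853], [-0.0234, 0.2225, -0.3473])
```

>>> send_rows(
  plan=[
    [[0.4728,0.2558,0.2853],[-0.0234,0.2225,-0.3473],1],
    [[0.4728,0.2558,0.2853],[-0.0234,0.2225,-0.3473],1],
    [[0.4728,0.2558,0.2853],[-0.0234,0.2225,-0.3473],1],
    [[0.4728,0.2558,0.2853],[-0.0234,0.2225,-0.3473],1],
    [[0.4728,0.2558,0.2853],[-0.0234,0.2225,-0.3473],1],
    [[0.4728,0.2558,0.2853],[-0.0234,0.2225,-0.3473],1],
    [[0.4728,0.2558,0.2853],[-0.0234,0.2225,-0.3473],1],
    [[0.4728,0.2558,0.2853],[-0.0234,0.2225,-0.3473],1],
    [[0.4728,0.2558,0.2853],[-0.0234,0.2225,-0.3473],1],
    [[0.4728,0.2558,0.2853],[-0.0234,0.2225,-0.3473],1],
  ],
)

```text
time: 7.0
ee_pos: [0.4564, -0.0123, 0.4101]
tcp_rot: [144.9, 22.2, -157.7]
wrist_force: [0.3, 0.1, -1.3]
opening: 0.0186
```

```bash
python3 show.py; python3 - <<'E'
from h import *
print("s2/3",tipgoal([.52,-.02,.27],2/3));print("s1",tipgoal(MOUTH+.05*A,1))
E
```

```text
7.0 [ -24.3    4.3   21.3  122.2   38.3 -149. ] [ 0.4564 -0.0123  0.4101] F [ 0.3  0.1 -1.3] open 0.01859089126269971
tip [ 0.5214 -0.0196  0.2689] axis err deg 11.86 tip in pocket z 0.1125
s2/3 ([0.0051, 0.0036, -0.0038], [0.0002, -0.0005, -0.001])
s1 ([0.024, 0.091, 0.3892], [0.0559, 0.2417, -0.3317])
```

>>> send_rows(
  plan=[
    [[0.024,0.091,0.3892],[0.0559,0.2417,-0.3317],1],
    [[0.024,0.091,0.3892],[0.0559,0.2417,-0.3317],1],
    [[0.024,0.091,0.3892],[0.0559,0.2417,-0.3317],1],
    [[0.024,0.091,0.3892],[0.0559,0.2417,-0.3317],1],
    [[0.024,0.091,0.3892],[0.0559,0.2417,-0.3317],1],
    [[0.024,0.091,0.3892],[0.0559,0.2417,-0.3317],1],
    [[0.024,0.091,0.3892],[0.0559,0.2417,-0.3317],1],
    [[0.024,0.091,0.3892],[0.0559,0.2417,-0.3317],1],
    [[0.024,0.091,0.3892],[0.0559,0.2417,-0.3317],1],
    [[0.024,0.091,0.3892],[0.0559,0.2417,-0.3317],1],
  ],
)

```text
time: 8.0
ee_pos: [0.443, 0.0803, 0.3347]
tcp_rot: [173.2, -0.1, -85.4]
wrist_force: [-0.5, 0.6, -1.8]
opening: 0.0184
```

```bash
python3 show.py; python3 - <<'E'
from h import *
print("s1",tipgoal(MOUTH+.05*A,1))
for n in C: cv2.imwrite(f"pics/{n}2.png",camera(n))
f=lambda im,x,y,w,h,W,H:cv2.resize(im[y:y+h,x:x+w],(W,H),interpolation=cv2.INTER_CUBIC)
s=cv2.imread("pics/side2.png");t=cv2.imread("pics/top2.png")
cv2.imwrite("pics/crop2.png",np.hstack([f(s,220,100,100,150,400,600),f(t,195,140,100,150,400,600)]))
o=sensors.get_obs();R=Ro.from_euler("xyz",o["tcp_rot"],degrees=True).as_matrix()
tip=o["ee_pos"]+R@TIP
for n in C: print(n,"tip",proj(n,tip),"stem+.1",proj(n,tip+.1*R@U),"mouth",proj(n,MOUTH),"+.03",proj(n,MOUTH+.03*A))
E
```

```text
8.0 [   9.9    1.8   18.2  113.2    0.6 -174.7] [0.443  0.0803 0.3347] F [-0.5  0.6 -1.8] open 0.018404974193063518
tip [0.5427 0.0879 0.2154] axis err deg 0.23 tip in pocket z 0.0517
s1 ([0.0033, -0.0042, 0.0038], [-0.0011, -0.0001, -0.0008])
side tip [[268.81717962 167.86831383]] stem+.1 [[246.6938473  141.89961164]] mouth [[279.08646241 180.16243537]] +.03 [[273.1235596 173.1222004]]
top tip [[234.19342342 206.81994507]] stem+.1 [[232.82050844 227.89108766]] mouth [[234.70620471 197.22493789]] +.03 [[234.36926867 202.7732855 ]]
```

View pics/crop2.png

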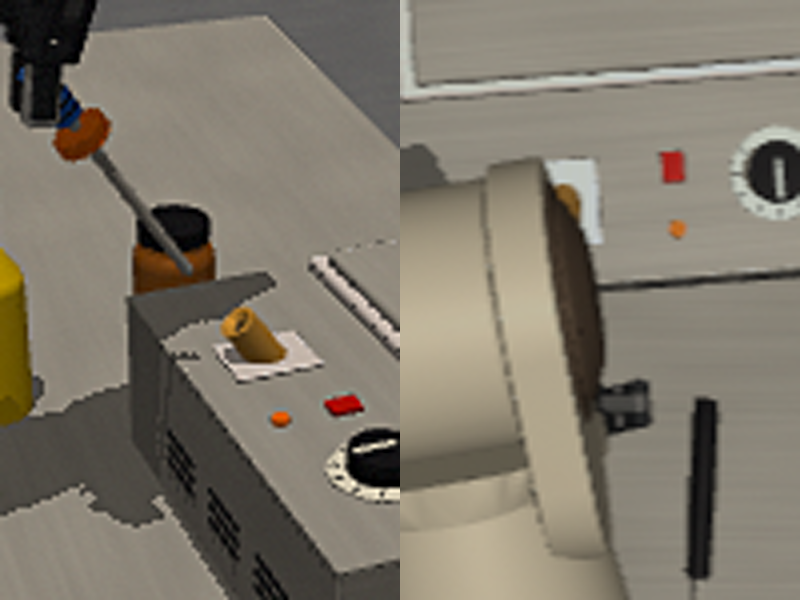

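The side crop shows the stem tip at about (266.8,167.8). The prediction was (268.8,167.9), and the stem looks about 4° steeper, so the probe has pitched in the grip. I'll measure the stem line precisely.

```bash
python3 - <<'E'
from h import *
a=cv2.imread("pics/side0.png").astype(float);b=cv2.imread("pics/side2.png").astype(float)
d=np.abs(a-b).sum(2)
pts=[]
for r in range(140,171):
    c0=int(246.7+(r-141.9)*.8);w=slice(c0-9,c0+10)
    seg=d[r,w];m=seg>40;xs=np.arange(c0-9,c0+10)[m]
    print(r,xs.tolist() if len(xs)<19 else "all",seg.astype(int).tolist() if r in(150,160,166,168) else "")
E
```

```text
140 [236, 237, 238, 243, 244, 245, 246, 247, 248, 249, 250, 251, 252, 253, 254] 
141 [236, 237, 238, 239, 240, 241, 242, 244, 245, 246, 247, 248, 249, 250, 251, 252, 253, 254] 
142 [237, 238, 239, 240, 241, 242, 243, 245, 246, 247, 248, 249, 250, 251, 252, 253, 254, 255] 
143 [238, 239, 240, 241, 242, 243, 244, 246, 247, 248, 249, 250, 251, 252, 253, 254, 255, 256] 
144 all 
145 [240, 241, 242, 243, 244, 245, 247, 248, 249, 250, 251, 252, 253, 254, 255, 256, 257, 258] 
146 [240, 241, 242, 243, 244, 245, 246, 248, 249, 250, 251, 252, 253, 254, 255, 256, 257, 258] 
147 [241, 242, 243, 244, 245, 246, 247, 249, 250, 251, 252, 253, 254, 255, 256, 257, 258, 259] 
148 [242, 243, 244, 245, 246, 247, 248, 250, 251, 252, 253, 254, 255, 256, 257, 258, 259, 260] 
149 [243, 244, 245, 246, 247, 248, 250, 251, 252, 253, 254, 255, 256, 257, 258, 259, 260, 261] 
150 [244, 245, 246, 247, 248, 249, 251, 252, 253, 254, 255, 256, 257, 258, 259, 260, 261, 262] [64, 67, 64, 58, 61, 54, 29, 175, 334, 295, 232, 125, 57, 64, 66, 66, 76, 70, 65]
151 [244, 245, 246, 247, 248, 249, 250, 252, 253, 254, 255, 256, 
[... 409 characters left out ...]
9, 260, 261] 
159 [251, 252, 253, 258, 259, 260, 261, 262] 
160 [252, 253, 259, 260, 261, 262, 263] [70, 73, 33, 17, 10, 7, 35, 47, 131, 182, 262, 150, 3, 21, 21, 6, 22, 12, 2]
161 [252, 253, 260, 261, 262, 263] 
162 [261, 262, 263, 264] 
163 [255, 262, 263, 264, 265] 
164 [255, 259, 261, 262, 263, 264, 265, 266, 268] 
165 [263, 264, 265, 266, 267, 268, 270, 274] 
166 [264, 265, 266, 267, 274] [28, 29, 29, 35, 31, 39, 35, 33, 128, 127, 111, 152, 32, 35, 20, 22, 23, 25, 67]
167 [265, 266, 267, 268, 274, 275] 
168 [265, 266, 267, 274, 275, 276] [22, 24, 20, 25, 19, 30, 17, 48, 66, 89, 20, 26, 26, 10, 12, 7, 49, 55, 47]
169 [275, 276, 277] 
170 [269, 270, 271, 272, 273, 274, 275, 276, 277, 278]
```

```bash
python3 - <<'E'
from h import *
t=MOUTH+.05*A; y=np.cross(A,[0,0,1]);y/=np.linalg.norm(y);p=np.cross(y,A)
for v,n in((y,"y"),(p,"p"),(A,"a")):print(n,v.round(2),((proj("side",t+.001*v)-proj("side",t))).round(3))
print("tip",[ (np.round(d["point"],1).tolist(),round(d["p"],2)) for d in place_of("probe_tip","side")])
E
```

```text
y [-0.08  1.    0.  ] [[-0.138 -0.164]]
p [0.82 0.06 0.57] [[ 0.291 -0.25 ]]
a [-0.57 -0.05  0.82] [[-0.207 -0.244]]
tip [([224.0, 359.5], 0.7), ([321.3, 398.1], 0.57), ([267.2, 168.7], 0.51), ([229.8, 124.2], 0.38)]
```

```bash
cat >> h.py <<'E'
# probe pitched in the grip (seen in side view): turn about tool x through grasp point by DP deg
DP=1.1
def settilt(dp):
    global TIP,U
    G=np.array([0,0,-.019]);best=None
    for s in(1,-1):
        r=Ro.from_rotvec([np.radians(s*dp),0,0]);t=G+r.apply(TIP-G)
        if best is None or (Rs(1)@t)[0]<best[0]:best=((Rs(1)@t)[0],t,r.apply(U))
    TIP,U=best[1],best[2]
R1=Rs(1).copy();settilt(DP)
def ingoal(d,off=(0,0)):  # tip at d along axis above the mouth, offsets (p,y) mm
    y=np.cross(A,[0,0,1]);y/=np.linalg.norm(y);p=np.cross(y,A)
    R=Ro.align_vectors([A],[R1@U])[0].as_matrix()@R1
    return goal(MOUTH+d*A+p*off[0]*1e-3+y*off[1]*1e-3-R@TIP,R)
E
python3 show.py; python3 -c "
from h import *
print(ingoal(.012))"
```

```text
8.15 [   9.7    1.9   18.3  113.2    0.7 -174.7] [0.4433 0.0793 0.3346] F [ 0.4  0.2 -0.5] open 0.0184365733991951
tip [0.5402 0.0864 0.2133] axis err deg 0.98 tip in pocket z 0.0516
([-0.0004, -0.0892, 0.0979], [0.0054, 0.0005, -0.0021])
```

>>> send_rows(
  plan=[
    [[0,-0.045,0.049],[0.0054,0.0005,-0.0021],1],
    [[-0.0004,-0.0892,0.0979],[0.0054,0.0005,-0.0021],1],
    [[-0.0004,-0.0892,0.0979],[0.0054,0.0005,-0.0021],1],
    [[-0.0004,-0.0892,0.0979],[0.0054,0.0005,-0.0021],1],
  ],
)

```text
time: 8.55
ee_pos: [0.4662, 0.0807, 0.3025]
tcp_rot: [174.0, -0.1, -85.2]
wrist_force: [-0.4, -0.1, -1.3]
opening: 0.0182
```

```bash
python3 show.py; python3 - <<'E'
from h import *
for n in C: cv2.imwrite(f"pics/{n}3.png",camera(n))
f=lambda im,x,y,w,h,W,H:cv2.resize(im[y:y+h,x:x+w],(W,H),interpolation=cv2.INTER_CUBIC)
s=cv2.imread("pics/side3.png");t=cv2.imread("pics/top3.png")
cv2.imwrite("pics/crop3.png",np.hstack([f(s,245,140,50,60,500,600),f(t,215,170,35,70,300,600)]))
o=sensors.get_obs();R=Ro.from_euler("xyz",o["tcp_rot"],degrees=True).as_matrix();tip=o["ee_pos"]+R@TIP
print("tip",proj("side",tip),proj("side",tip+.07*R@U),"mouth",proj("side",MOUTH))
E
```

```text
8.55 [   9.6    2.7   15.4  108.7    0.4 -175.2] [0.4662 0.0807 0.3025] F [-0.4 -0.1 -1.3] open 0.018227805540311823
tip [0.5649 0.0886 0.1828] axis err deg 0.05 tip in pocket z 0.0123
tip [[276.78519318 176.96798298]] [[262.32399646 159.91649806]] mouth [[279.08646241 180.16243537]]
```

View pics/crop3.png

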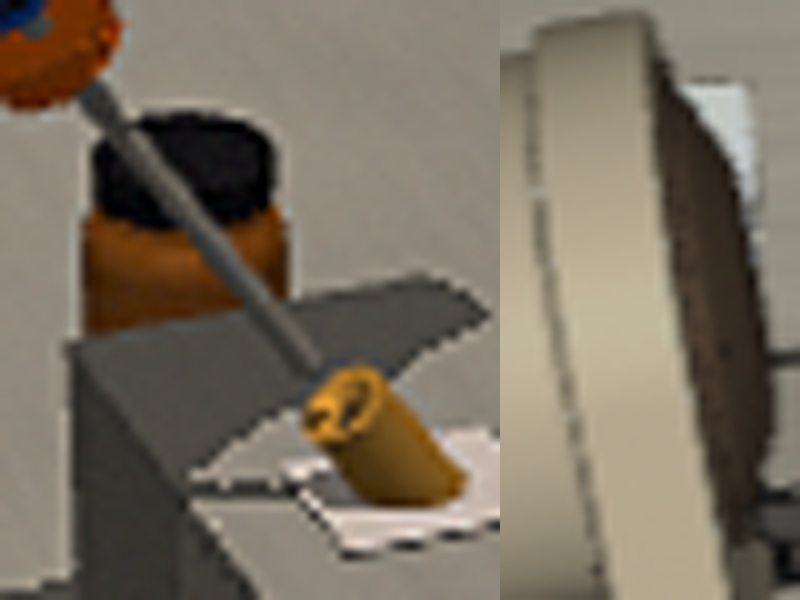

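The side crop shows the stem parallel to the pocket, with its tip at about (277.5,176.5) and the mouth centre at about (279.4,180.3). The stem line passes about 1.5–2 mm too far on the +p (forward and up) side. I'll correct that and enter slowly.

```bash
python3 -c "
from h import *
for d in (.012,-.002,-.015):print(d,ingoal(d,(-1.6,0)))"
```

```text
0.012 ([-0.0006, 0.0037, 0.0072], [-0.0003, -0.0005, 0.0008])
-0.002 ([-0.0005, -0.0268, 0.0425], [-0.0003, -0.0005, 0.0008])
-0.015 ([-0.0004, -0.0551, 0.0753], [-0.0003, -0.0005, 0.0008])
```

>>> send_rows(
  plan=[
    [[-0.0006,0.0037,0.0072],[0,0,0],1],
    [[-0.0005,-0.008,0.021],[0,0,0],1],
    [[-0.0005,-0.018,0.0325],[0,0,0],1],
    [[-0.0005,-0.0268,0.0425],[0,0,0],1],
    [[-0.0005,-0.0365,0.0535],[0,0,0],1],
    [[-0.0004,-0.046,0.0645],[0,0,0],1],
    [[-0.0004,-0.0551,0.0753],[0,0,0],1],
    [[-0.0004,-0.0551,0.0753],[0,0,0],1],
  ],
)

```text
time: 9.45
ee_pos: [0.4809, 0.0826, 0.2777]
tcp_rot: [174.1, -0.1, -85.0]
wrist_force: [0.2, -0.1, -1.2]
opening: 0.0189
```

```bash
python3 show.py; python3 -c "
from h import *
o=sensors.get_obs();print(o['torque'])
for d in (-.015,-.035,-.06):print(d,ingoal(d,(-1.6,0)))"
```

```text
9.45 [   9.6    3.7   13.7  105.9    0.3 -175.4] [0.4809 0.0826 0.2777] F [ 0.2 -0.1 -1.2] open 0.018929446647812435
tip [0.5796 0.0905 0.158 ] axis err deg 0.05 tip in pocket z -0.0166
[-0.11763293 -0.28013709 -0.03287813]
-0.015 ([0.0009, 0.002, -0.0051], [0.0001, -0.0007, 0.0013])
-0.035 ([0.001, -0.0416, 0.0453], [0.0001, -0.0007, 0.0013])
-0.06 ([0.0012, -0.0962, 0.1083], [0.0001, -0.0007, 0.0013])
```

>>> send_rows(
  plan=[
    [[0,-0.008,0.006],[0,0,0],1],
    [[0.0005,-0.018,0.018],[0,0,0],1],
    [[0.001,-0.0296,0.0315],[0,0,0],1],
    [[0.001,-0.0416,0.0453],[0,0,0],1],
    [[0.001,-0.052,0.0573],[0,0,0],1],
    [[0.001,-0.062,0.0689],[0,0,0],1],
    [[0.001,-0.062,0.0689],[0,0,0],1],
  ],
)

```text
time: 10.15
ee_pos: [0.4972, 0.0837, 0.2551]
tcp_rot: [174.1, -0.1, -85.0]
wrist_force: [0.7, -0.4, -0.6]
opening: 0.0187
```

```bash
python3 show.py; python3 -c "
from h import *
o=sensors.get_obs();print(o['torque'])
for d in (-.044,-.065,-.085):print(d,ingoal(d,(-1.6,0)))"
```

```text
10.15 [   9.4    5.3   12.8  103.5    0.3 -175.6] [0.4972 0.0837 0.2551] F [ 0.7 -0.4 -0.6] open 0.01870961233809648
tip [0.5959 0.0917 0.1354] axis err deg 0.06 tip in pocket z -0.0444
[-0.07216948 -0.1715237  -0.00996702]
-0.044 ([0.0003, 0.0006, -0.0012], [0.0002, -0.0007, 0.0013])
-0.065 ([0.0004, -0.0452, 0.0517], [0.0002, -0.0007, 0.0013])
-0.085 ([0.0006, -0.0889, 0.102], [0.0002, -0.0007, 0.0013])
```

>>> send_rows(
  plan=[
    [[0,-0.015,0.016],[0,0,0],1],
    [[0.0004,-0.03,0.034],[0,0,0],1],
    [[0.0004,-0.0452,0.0517],[0,0,0],1],
    [[0.0005,-0.06,0.0687],[0,0,0],1],
    [[0.0005,-0.075,0.086],[0,0,0],1],
    [[0.0006,-0.0889,0.102],[0,0,0],1],
    [[0.0006,-0.0889,0.102],[0,0,0],1],
  ],
)

```text
time: 10.85
ee_pos: [0.5205, 0.0854, 0.2216]
tcp_rot: [174.0, -0.1, -85.0]
wrist_force: [0.8, -0.6, -0.5]
opening: 0.0188
```

```bash
python3 show.py; python3 -c "
from h import *
o=sensors.get_obs();print(o['torque'])
for d in (-.085,-.095,-.105):print(d,ingoal(d,(-1.6,0)))"
```

```text
10.85 [   9.2    7.8   11.8  100.     0.3 -175.8] [0.5205 0.0854 0.2216] F [ 0.8 -0.6 -0.5] open 0.018764223362303635
tip [0.6192 0.0934 0.1019] axis err deg 0.07 tip in pocket z -0.0852
[-0.05153117 -0.1109044  -0.04300635]
-0.085 ([-0.0001, 0.0002, -0.0008], [0.0003, -0.0007, 0.0013])
-0.095 ([-0.0, -0.0216, 0.0243], [0.0003, -0.0007, 0.0013])
-0.105 ([0.0001, -0.0435, 0.0495], [0.0003, -0.0007, 0.0013])
```

>>> send_rows(
  plan=[
    [[0,-0.0022,0.0025],[0,0,0],1],
    [[0,-0.0044,0.005],[0,0,0],1],
    [[0,-0.0066,0.0075],[0,0,0],1],
    [[0,-0.0088,0.01],[0,0,0],1],
    [[0,-0.011,0.0125],[0,0,0],1],
  ],
)

```text
time: 11.35
ee_pos: [0.5233, 0.0857, 0.2187]
tcp_rot: [174.1, -0.1, -85.0]
wrist_force: [-0.8, -0.3, -1.4]
opening: 0.0183
```

>>> send_rows(
  plan=[
    [[0,-0.0022,0.0025],[0,0,0],1],
    [[0,-0.0044,0.005],[0,0,0],1],
    [[0,-0.0066,0.0075],[0,0,0],1],
  ],
)

```text
time: 11.65
ee_pos: [0.525, 0.0858, 0.2161]
tcp_rot: [174.1, -0.1, -85.0]
wrist_force: [0.4, -0.4, -0.8]
opening: 0.0188
```

>>> send_rows(
  plan=[
    [[0,-0.0022,0.0025],[0,0,0],1],
    [[0,-0.0044,0.005],[0,0,0],1],
    [[0,-0.0066,0.0075],[0,0,0],1],
  ],
)

```text
time: 11.95
ee_pos: [0.5267, 0.086, 0.2137]
tcp_rot: [174.1, -0.1, -85.0]
wrist_force: [-0.7, -0.2, -0.8]
opening: 0.0188
```

>>> send_rows(
  plan=[
    [[0,-0.0022,0.0025],[0,0,0],1],
    [[0,-0.0044,0.005],[0,0,0],1],
  ],
)

```text
time: 12.15
ee_pos: [0.5279, 0.086, 0.212]
tcp_rot: [174.1, -0.1, -85.0]
wrist_force: [0.2, 0.3, -0.9]
opening: 0.0184
```

>>> send_rows(
  plan=[
    [[0,-0.0022,0.0025],[0,0,0],1],
    [[0,-0.0044,0.005],[0,0,0],1],
  ],
)

```text
time: 12.35
ee_pos: [0.529, 0.0861, 0.2104]
tcp_rot: [174.1, -0.1, -85.0]
wrist_force: [-0.4, -0.5, -0.9]
opening: 0.0184
```

>>> send_rows(
  plan=[
    [[0,-0.0022,0.0025],[0,0,0],1],
    [[0,-0.0044,0.005],[0,0,0],1],
  ],
)

```text
time: 12.55
ee_pos: [0.5298, 0.0862, 0.2092]
tcp_rot: [174.1, -0.1, -85.0]
wrist_force: [-4.7, -0.3, 7.0]
opening: 0.0187
```

>>> send_rows(
  plan=[
    [[0,-0.0022,0.0025],[0,0,0],1],
    [[0,-0.0044,0.005],[0,0,0],1],
  ],
)

```text
time: 12.75
ee_pos: [0.5302, 0.0863, 0.2089]
tcp_rot: [174.1, -0.1, -85.0]
wrist_force: [-12.7, -2.1, 17.6]
opening: 0.0187
```

>>> send_rows(
  plan=[
    [[0,-0.0022,0.0025],[0,0,0],1],
    [[0,-0.0033,0.0037],[0,0,0],1],
  ],
)

```text
time: 12.95
ee_pos: [0.5304, 0.0863, 0.2088]
tcp_rot: [174.1, -0.1, -85.0]
wrist_force: [-16.6, -2.4, 21.6]
opening: 0.0181
```

>>> send_rows(
  plan=[
    [[0,0.0045,-0.005],[0,0,0],1],
    [[0,0.0045,-0.005],[0,0,0],1],
    [[0,0.0045,-0.005],[0,0,0],1],
    [[0,0.0045,-0.005],[0,0,0],1],
    [[0,0.0045,-0.005],[0,0,0],1],
  ],
)

```text
time: 13.45
ee_pos: [0.5301, 0.0862, 0.2092]
tcp_rot: [174.1, -0.1, -85.0]
wrist_force: [-7.1, -1.7, 10.4]
opening: 0.0188
```

```bash
python3 show.py; python3 - <<'E'
from h import *
for n in C: cv2.imwrite(f"pics/{n}4.png",camera(n))
f=lambda im,x,y,w,h,W,H:cv2.resize(im[y:y+h,x:x+w],(W,H),interpolation=cv2.INTER_CUBIC)
cv2.imwrite("pics/crop4.png",f(cv2.imread("pics/side4.png"),230,120,80,80,600,600))
o=sensors.get_obs();R=Ro.from_euler("xyz",o["tcp_rot"],degrees=True).as_matrix()
d=(o["ee_pos"]-MOUTH)@A
print("G rel mouth axial",(o["ee_pos"]-.019*R[:,2]-MOUTH)@A,"mouth..collar image",[proj("side",MOUTH+k*A).round(1).tolist() for k in(.006,.03,.045)])
E
```

```text
13.45 [   9.1    8.8   11.6   98.6    0.3 -175.9] [0.5301 0.0862 0.2092] F [-7.1 -1.7 10.4] open 0.01878231042564035
tip [0.629  0.0942 0.0896] axis err deg 0.06 tip in pocket z -0.101
G rel mouth axial 0.06822722879925003 mouth..collar image [[[277.9, 178.8]], [[273.1, 173.1]], [[270.1, 169.5]]]
```

View pics/crop4.png

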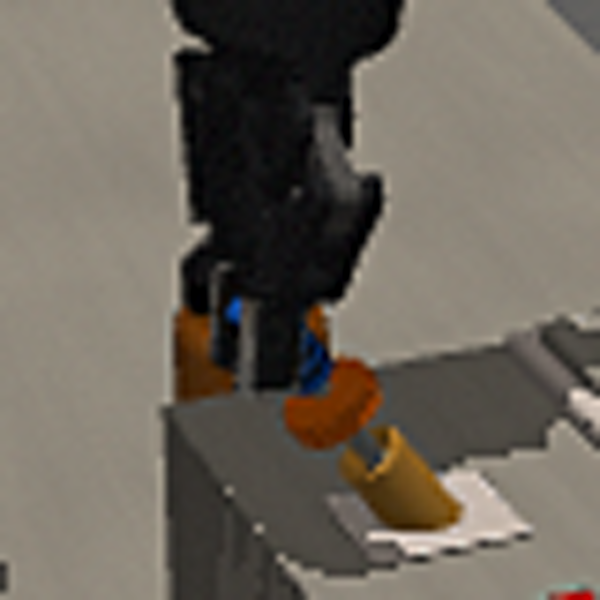

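The crop shows the probe fully in the pocket, bottomed at about 101 mm depth with 12 N on it. The collar at about (274.4,173.7) is roughly 30 mm above the lip. Now I'll release and work out the collar grasp.

>>> send_rows(
  plan=[
    [[0,0.003,-0.0035],[0,0,0],1],
    [[0,0.003,-0.0035],[0,0,0],-1],
    [[0,0.003,-0.0035],[0,0,0],-1],
    [[0,0.003,-0.0035],[0,0,0],-1],
    [[0,0.003,-0.0035],[0,0,0],-1],
    [[0,0.003,-0.0035],[0,0,0],-1],
    [[0,0.003,-0.0035],[0,0,0],-1],
  ],
)

```text
time: 14.25
ee_pos: [0.5303, 0.0863, 0.2087]
tcp_rot: [174.1, -0.1, -85.0]
wrist_force: [0.4, 0.2, -0.7]
opening: 0.0856
```

```bash
python3 show.py; cat > col.py <<'E'
from h import *
R0=Ro.from_euler("xyz",[174.1,-.1,-85.0],degrees=True).as_matrix();G0=np.array([.5301,.0862,.2092])-.019*R0[:,2]
for dn in (97,107):
  R=RT(YW,dn,-1)
  for k in(-.037,-.0595):
    print(dn,k,goal(G0+k*A+.015*R[:,2],R), (G0+k*A).round(4))
E
python3 col.py
```

```text
14.25 [   9.1    8.9   11.6   98.6    0.3 -175.9] [0.5303 0.0863 0.2087] F [ 0.4  0.2 -0.7] open 0.08558491271641551
tip [0.6291 0.0943 0.0891] axis err deg 0.06 tip in pocket z -0.1014
97 -0.037 ([0.0003, -0.0791, 0.0785], [-0.0062, -0.001, 0.0025]) [0.5532 0.0881 0.1978]
97 -0.0595 ([0.0006, -0.1281, 0.1352], [-0.0062, -0.001, 0.0025]) [0.5661 0.0891 0.1794]
107 -0.037 ([0.0003, -0.0704, 0.0775], [-0.0618, -0.0013, 0.0024]) [0.5532 0.0881 0.1978]
107 -0.0595 ([0.0005, -0.1195, 0.1342], [-0.0618, -0.0013, 0.0024]) [0.5661 0.0891 0.1794]
```

>>> send_rows(
  plan=[
    [[0,-0.035,0.039],[-0.03,-0.001,0.0024],-1],
    [[0.0003,-0.0704,0.0775],[-0.0618,-0.0013,0.0024],-1],
    [[0.0003,-0.0704,0.0775],[-0.0618,-0.0013,0.0024],-1],
    [[0.0003,-0.0704,0.0775],[-0.0618,-0.0013,0.0024],-1],
  ],
)

```text
time: 14.65
ee_pos: [0.5491, 0.0877, 0.1813]
tcp_rot: [162.8, -0.0, -85.5]
wrist_force: [0.0, 0.3, 0.7]
opening: 0.0852
```

```bash
python3 col.py|tail -2; python3 - <<'E'
from h import *
o=sensors.get_obs();print(o["ee_pos"],o["tcp_rot"],o["wrist_force"])
cv2.imwrite("pics/side5.png",camera("side"))
f=lambda im,x,y,w,h,W,H:cv2.resize(im[y:y+h,x:x+w],(W,H),interpolation=cv2.INTER_CUBIC)
cv2.imwrite("pics/crop5.png",f(cv2.imread("pics/side5.png"),230,120,80,80,600,600))
E
```

```text
107 -0.037 ([-0.0001, 0.0029, -0.0065], [0.0011, -0.0, -0.0]) [0.5532 0.0881 0.1978]
107 -0.0595 ([-0.0002, -0.0564, 0.0394], [0.0011, -0.0, -0.0]) [0.5661 0.0891 0.1794]
[0.54907242 0.08769875 0.18132549] [ 1.62795675e+02 -6.80737952e-03 -8.55061329e+01] [0.04715137 0.32780946 0.66462536]
```

View pics/crop5.png

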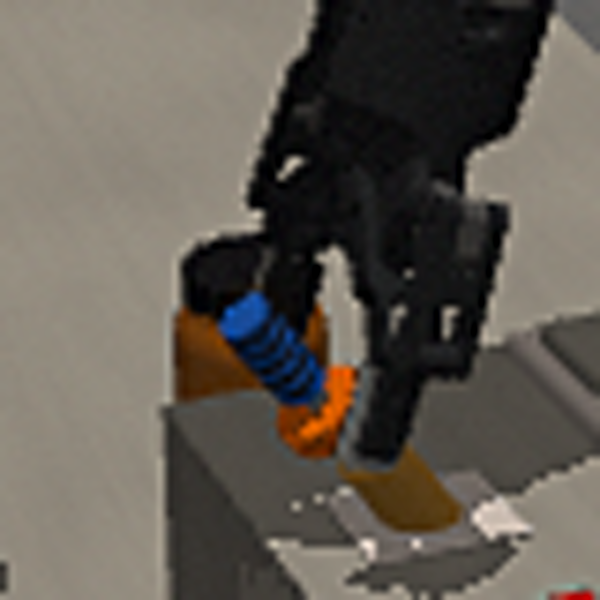

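The probe stays seated in the pocket and the collar at about (272,175) lies between the open fingers. I'll close on the collar lightly.

>>> send_rows(
  plan=[
    [[0,0.0015,-0.003],[0,0,0],1],
    [[0,0.0015,-0.003],[0,0,0],1],
    [[0,0.0015,-0.003],[0,0,0],1],
    [[0,0.0015,-0.003],[0,0,0],1],
    [[0,0.0015,-0.003],[0,0,0],1],
    [[0,0.0015,-0.003],[0,0,0],1],
  ],
  force=25,
)

```text
time: 15.3
ee_pos: [0.5488, 0.0876, 0.1851]
tcp_rot: [163.1, -0.0, -85.5]
wrist_force: [1.0, -2.2, 3.9]
opening: 0.0327
```

```bash
python3 - <<'E'
from h import *
o=sensors.get_obs();print(o["opening"],o["ee_pos"],o["wrist_force"])
R=Ro.from_euler("xyz",o["tcp_rot"],degrees=True).as_matrix()
for k in(.012,.02,.025,.03):print(k,goal(o["ee_pos"]-k*A,R))
E
```

```text
0.03268999701813668 [0.54875139 0.08755885 0.18507175] [ 1.03884895 -2.15130312  3.90472896]
0.012 ([-0.0, -0.0315, 0.0247], [0.0, 0.0, 0.0])
0.02 ([-0.0, -0.0525, 0.0411], [0.0, 0.0, 0.0])
0.025 ([-0.0, -0.0656, 0.0514], [0.0, 0.0, 0.0])
0.03 ([-0.0, -0.0787, 0.0617], [0.0, 0.0, 0.0])
```

>>> send_rows(
  plan=[
    [[0,-0.0079,0.0062],[0,0,0],1],
    [[0,-0.0157,0.0123],[0,0,0],1],
    [[0,-0.0236,0.0185],[0,0,0],1],
    [[0,-0.0315,0.0247],[0,0,0],1],
    [[0,-0.042,0.0329],[0,0,0],1],
    [[0,-0.0525,0.0411],[0,0,0],1],
  ],
)

```text
time: 15.9
ee_pos: [0.5598, 0.0883, 0.1691]
tcp_rot: [163.0, -0.0, -85.5]
wrist_force: [-9.4, -5.7, 34.1]
opening: 0.0329
```

>>> send_rows(
  plan=[
    [[0,-0.0026,0.0021],[0,0,0],1],
    [[0,-0.0053,0.0041],[0,0,0],1],
  ],
)

```text
time: 16.1
ee_pos: [0.5598, 0.0883, 0.1692]
tcp_rot: [162.9, -0.0, -85.5]
wrist_force: [-11.3, -6.0, 29.8]
opening: 0.0325
```

>>> send_rows(
  plan=[
    [[0,-0.0026,0.0021],[0,0,0],1],
    [[0,-0.0053,0.0041],[0,0,0],1],
  ],
)

```text
time: 16.3
ee_pos: [0.5602, 0.0883, 0.169]
tcp_rot: [162.9, -0.0, -85.5]
wrist_force: [-6.2, -8.4, 25.6]
opening: 0.0329
```

The force rose to about 30 N, mostly vertical, after 19 mm. I need a look before pressing on.

```bash
python3 - <<'E'
from h import *
o=sensors.get_obs();print(o["ee_pos"],o["tcp_rot"],o["wrist_force"],o["torque"],o["q"].round(1))
cv2.imwrite("pics/side6.png",camera("side"))
f=lambda im,x,y,w,h,W,H:cv2.resize(im[y:y+h,x:x+w],(W,H),interpolation=cv2.INTER_CUBIC)
cv2.imwrite("pics/crop6.png",f(cv2.imread("pics/side6.png"),245,135,60,60,600,600))
E
```

```text
[0.56015912 0.088259   0.1689538 ] [ 1.62910672e+02 -1.43093136e-02 -8.55047640e+01] [-6.17527157 -8.36833953 25.59112814] [-1.85756105  1.95464105  0.13868845] [   8.4   24.5   24.6  107.2    1.1 -176.3]
```

View pics/crop6.png

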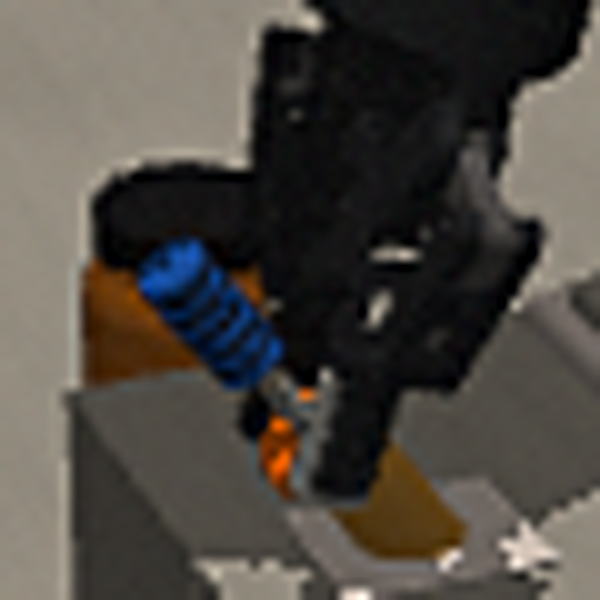

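>>> send_rows(
  plan=[
    [[0,0.007,-0.0055],[0,0,0],1],
    [[0,0.007,-0.0055],[0,0,0],1],
    [[0,0.007,-0.0055],[0,0,0],1],
  ],
)

```text
time: 16.65
ee_pos: [0.5609, 0.0882, 0.1682]
tcp_rot: [163.1, -0.0, -85.5]
wrist_force: [1.3, -5.2, 12.4]
opening: 0.0325
```

>>> send_rows(
  plan=[
    [[0,0,0],[0,0,0],-1],
    [[0,0,0],[0,0,0],-1],
    [[0,0,0],[0,0,0],-1],
    [[0,0,0],[0,0,0],-1],
    [[0,0,0],[0,0,0],-1],
    [[0,0,-0.1],[0,0,0],-1],
    [[0,0,-0.25],[0,0,0],-1],
    [[0,0,-0.4],[0,0,0],-1],
    [[0,0,-0.4],[0,0,0],-1],
  ],
)

```text
time: 17.55
ee_pos: [0.5968, 0.0916, 0.2853]
tcp_rot: [163.3, 0.0, -85.5]
wrist_force: [-0.2, -0.8, 0.1]
opening: 0.0849
```

```bash
python3 - <<'E'
from h import *
o=sensors.get_obs();print(o["ee_pos"],o["wrist_force"],o["q"].round(1))
cv2.imwrite("pics/side7.png",camera("side"))
f=lambda im,x,y,w,h,W,H:cv2.resize(im[y:y+h,x:x+w],(W,H),interpolation=cv2.INTER_CUBIC)
cv2.imwrite("pics/crop7.png",f(cv2.imread("pics/side7.png"),245,140,60,60,600,600))
for k in (0,.006,.012,.039,.079):print(k,((proj("side",MOUTH+k*A)-[245,140])*10).round().tolist())
E
```

```text
[0.59676171 0.09155443 0.28528369] [-0.2160709  -0.76300367  0.05513657] [   8.2   35.6   53.7  124.7    1.1 -176.5]
0 [[341.0, 402.0]]
0.006 [[329.0, 388.0]]
0.012 [[317.0, 374.0]]
0.039 [[263.0, 310.0]]
0.079 [[179.0, 211.0]]
```

View pics/crop7.png

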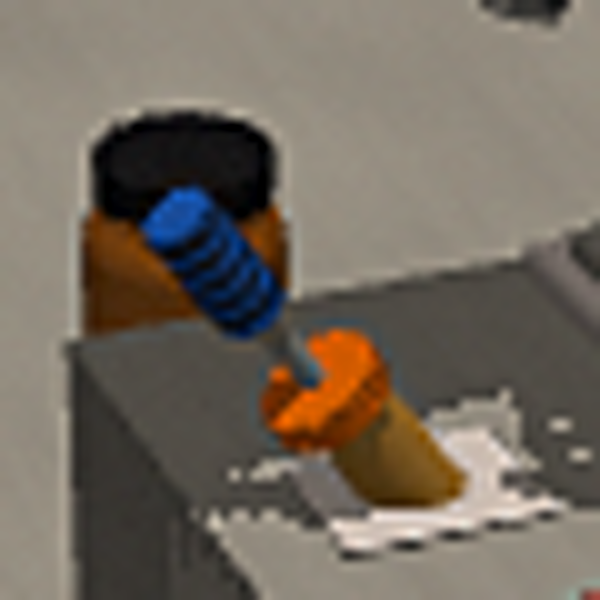

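```bash
python3 - <<'E'
from h import *
im=cv2.imread("pics/side7.png")
y=np.cross(A,[0,0,1]);y/=np.linalg.norm(y);p=np.cross(y,A)
from scipy.optimize import minimize
def fit(kind,roi,L,r,k0):
    x,yy,w,h=roi;M=mask(im,roi,kind)
    f=lambda v:np.abs(sil("side",cyl(MOUTH+v[0]*A+v[1]*p,A,L,r),8,roi=roi)-M).sum()
    b=min((minimize(f,[k0+i*.003,j*.002],method="Nelder-Mead",options=dict(initial_simplex=[[k0+i*.003,j*.002],[k0+i*.003+.003,j*.002],[k0+i*.003,j*.002+.003]])) for i in(-1,0,1) for j in(-1,0,1)),key=lambda q:q.fun)
    print(kind,(b.x*1e3).round(2),"mm",b.fun.round(1),M.sum())
fit("orange",(268,170,18,17),.012,.017,0)
fit("blue",(256,156,20,19),.04,.01,.039)
t=camera("top");cv2.imwrite("pics/top7.png",t)
# tube from first image, same kind of estimate
im=cv2.imread("pics/side0.png");fit("brass",(268,172,36,24),.04,.013,-.04)
E
```

```text
orange [ 2.11 -0.99] mm 55.9 69.0
blue [42.34 -1.49] mm 40.2 91.0
brass [-37.86   0.07] mm 24.1 140.0
```

```bash
python3 - <<'E'
from h import *
from scipy.optimize import minimize
y=np.cross(A,[0,0,1]);y/=np.linalg.norm(y);p=np.cross(y,A)
im=cv2.imread("pics/side7.png");roi=(266,168,22,20);x,yy,w,h=roi
H=cv2.cvtColor(im[yy:yy+h,x:x+w],cv2.COLOR_BGR2HSV).astype(int)
M=((H[...,0]<=15)&(H[...,1]>=215)&(H[...,2]>90)).astype(float)
print("\n".join("".join("#" if v else "." for v in r) for r in M))
f=lambda v:np.abs(sil("side",cyl(MOUTH+v[0]*A+v[1]*p,A,.012,.017),8,roi=roi)-M).sum()
g=[(f((k*1e-3,j*1e-3)),k,j) for k in np.arange(-4,10,.5) for j in np.arange(-4,3,.5)];print(sorted(g)[:6],M.sum())
E
```

```text
......................
......................
......................
......................
......................
............###.......
..........######......
...........######.....
...........######.....
......##....######....
......###..#######....
......############....
.....############.....
......###########.....
......##########......
.......#..#.###.......
.........#.#..........
......................
......................
......................
[(np.float64(32.6156862745098), np.float64(2.0), np.float64(-1.5)), (np.float64(32.713725490196076), np.float64(1.5), np.float64(-1.5)), (np.float64(33.007843137254895), np.float64(1.5), np.float64(-1.0)), (np.float64(33.17254901960784), np.float64(2.0), np.float64(-1.0)), (np.float64(33.46274509803922), np.float64(1.0), np.float64(-1.5)), (np.float64(33.50980392156863), np.float64(2.0), np.float64(-2.0))] 91.0
```

```bash
python3 - <<'E'
from h import *
y=np.cross(A,[0,0,1]);y/=np.linalg.norm(y);p=np.cross(y,A)
for fn,roi in(("side4",(262,164,22,20)),("side3",(240,134,22,20)),("side7",(266,168,22,20))):
    im=cv2.imread(f"pics/{fn}.png");x,yy,w,h=roi
    H=cv2.cvtColor(im[yy:yy+h,x:x+w],cv2.COLOR_BGR2HSV).astype(int)
    M=((H[...,0]<=15)&(H[...,1]>=215)&(H[...,2]>90)).astype(float)
    f=lambda v:np.abs(sil("side",cyl(MOUTH+v[0]*A+v[1]*p,A,.012,.017),8,roi=roi)-M).sum()
    g=[(round(f((k*1e-3,j*1e-3)),1),k,j) for k in np.arange(-4,150,1) for j in np.arange(-4,4,1)];print(fn,[tuple(map(float,q)) for q in sorted(g)[:4]],M.sum())
E
```

```text
side4 [(53.6, 22.0, 1.0), (54.5, 21.0, 1.0), (55.3, 20.0, 1.0), (55.4, 22.0, 2.0)] 73.0
side3 [(68.0, -4.0, -4.0), (68.0, -4.0, -3.0), (68.0, -4.0, -2.0), (68.0, -4.0, -1.0)] 68.0
side7 [(33.2, 2.0, -1.0), (33.5, 2.0, -2.0), (33.8, 1.0, -1.0), (34.4, 1.0, -2.0)] 91.0
```

```bash
python3 -c "
from h import *
bot.job_done();print(sensors.get_obs()['wrist_force'])"
```

```text
the job is handed in; nothing more can be done
the job is handed in; nothing more can be done
```

I fitted the probe into the brass pocket, slid the orange collar down to the lip, let go and handed the job in. The hand-in gave no verdict. The robot's clock was at about 17.8 s, against the 58 s limit.

**Probe:** I took the large-handled probe from the stand, not either of the two smaller look-alikes. It went into the bore without side force and met the floor at about 101 mm depth, which is inside the stated 92–106 mm. The highest force I read there was about 27 N. I eased off to about 12 N and then released.

**Collar:** It slid about 20 mm and then stopped hard at about 30 N, far above its 2.5 N sliding force. I took that stop to be the lip.

**Last checks:**
- **Final side picture:** it shows the handle, stem and collar in line with the pocket.
- **Position fits:** the outline fits put the collar's underside about 2 mm above the lip. The same kind of fit on the pocket tube reads 2 mm too high, so the corrected gap is about 0 mm. The handle fit gives a corrected depth of about 100 mm, which agrees with the contact.
- **Robot:** it stands clear, with wrist force near zero.

**What disagreed or was not checked:**
- **Grip tilt:** the probe pitched about 1° in the grip, and I corrected for it before inserting.
- **Collar seating:** the force at the stop was more vertical than the pocket axis. The collar's travel was about 5 mm less than if it had started right under the handle. I put that down to where it started and did not confirm the seating by a second press.
- **Top camera:** the arm blocked its view of the pocket, so the last checks rest on the side camera and the force readings.
- **Bystanders:** I did not re-measure them. I read no unexpected contact force.

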